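Close the clip tin with its inner lid and keep the outer lid in hand

TASK

Press the dispenser's spring pedal fully down to its stop and hold it there until a plant clip has rolled into the tin. Then carry the two nested lids together from the saucer (they both lift by the inner lid's wooden stem) and lower them gently onto the tin until both are seated, let go of the stem, grip the outer lid and lift it alone until it is clear above the stem, leaving the inner lid seated and undisturbed on the tin; the program finishes while still holding the outer lid level and still in the air. Do not part the lids anywhere but on the tin, and leave the other things on the bench where they are.

Things in the scene. Friction and masses are not known exactly. Their poses are not given: they have to be found in the camera images.
- dispenser: Fixed clip dispenser. Origin: on the bench under the centre of the tin's round seat. y runs from the seat along the chute; pedal on the -x side; z up. Base 115 x 235 x 12 mm. Chute mouth 34 mm wide, 52 mm from the seat's centre along y, top 102 mm high; farther on chute and cheeks reach 152 mm, the hopper (y 129 to 165) 192 mm. Nothing stands beside the tin along x: close fingers along x.
- pedal (a joint): Spring pedal's angle, rad: 0 at rest (pad level), 0.45 at its stop. Hinge along the dispenser's y, 50 mm inward (+x) from the pad's centre, which sinks 22 mm, tipping. About 2 N on the pad starts it, 6.5 N holds it at the stop; it springs back up. Near the stop a gate lets the clip roll down the chute into the tin, in about half a second.
- pedal_pad (a point): Centre of the top of the pedal's black rubber pad (44 mm along the dispenser's x, 40 mm along y), 145 mm above the bench at rest, at (-85, 110) mm in the dispenser's frame. Free of obstacles above.
- tin: Round open steel tin, 68 mm diameter, 50 mm high, wall 3 mm (mouth 62 mm), 0.35 kg, standing loose in the seat on the dispenser's base (its underside 12 mm above the bench). Origin: centre of its underside, z up.
- clip: Small aluminium plant clip, a roll 16 mm in diameter and 22 mm long, waiting behind the gate in the dispenser's chute. Origin: its centre. The only loose clip; those in the hopper are fixed.
- saucer: Low aluminium saucer, 128 mm diameter, 10 mm high, loose on the bench, its inner floor 4 mm above the bench; the nested lids stand on it. Origin: centre of its underside.
- inner_lid: Inner lid, steel with wooden stem, about 90 g. Origin: centre of its plug's underside, z up. Plug 56 mm diameter to z = 14 mm (lower edge bevelled to 51), flange 66 mm diameter at 14 to 18 mm, round stem 14 mm diameter at 18 to 72 mm. Seated, the plug is in the tin's mouth and the flange on its rim: this origin is then 36 mm above the tin's origin.
- stem_top (a point): Centre of the top of the inner lid's stem, 72 mm above the inner lid's origin. The stem passes up through the outer lid's hole and shows 28 mm above its collar.
- outer_lid: Outer lid, steel, about 110 g, lying loose on the inner lid's flange: lifting the stem carries both. Origin: centre of its lower edge, z up; 2 mm above the inner lid's origin when nested. Skirt 80 mm outer, 74 mm inner diameter to z = 16 mm, flat top 16 to 20 mm, collar 40 mm diameter 20 to 42 mm; 18 mm hole through top and collar for the stem. Seated, its skirt surrounds the tin's rim.
- celadon_pot: Bystander: celadon ceramic pot, 80 mm diameter, 60 mm high, loose. Origin: centre of its underside.
- tweezer: Bystander: stainless bonsai tweezer, 180 mm long, lying flat, loose. Origin: its middle, at bench height.
- clay_pot: Bystander: small terracotta pot, 70 mm diameter, 65 mm high, loose. Origin: centre of its underside.
- spray_bottle: Bystander: amber glass bottle, 64 mm diameter, 170 mm high, loose. Origin: centre of its underside.
- wire_spool: Bystander: copper spool, 60 mm diameter, 40 mm high, loose. Origin: centre of its underside.
- tea_bowl: Bystander: white bowl, 104 mm diameter, 60 mm high, loose. Origin: centre of its underside.
- brush: Bystander: wooden-handled brush lying flat, loose. Origin: under its middle.
Mind the look-alikes: they are no part of the job. What is shaped like the outer_lid but blue or pink is not meant.

How it is judged:
By the outcome, as a careful person would: the job done as asked, in the order asked, and still so for the second after the job is handed in, while the arm keeps its last pose, push and grip.
It also fails if it takes over 64 s, if anything falls off the work surface, if the arm or the gripper's body presses on something with over 40 N, if the wrist force passes 120 N, or if a joint passes its speed limit or range.

ROBOT

A 6-joint arm with a two-finger parallel gripper is mounted at the origin on the work surface. World frame = base frame: x ahead of the robot, y to its left, z up, the work surface at z = 0. Lengths are in m, angles in rad, forces in N, time in s.
With the tool pointing down it reaches from about 0.325 to 0.9 m from the base axis. Payload 6.1 kg.
Tool frame: the origin (TCP) lies midway between the tips of the shut fingers; the grasp point (between the pads) lies 19 mm behind it; z points along the fingers, y is the direction in which the jaws open and shut (so a half turn about z gives the same grasp; the last joint's range is limited). The gripper opens to 85 mm and grips with 20 to 120 N. Pads are 22 mm wide; open, the fingers measure 114 mm over their backs; the gripper's body (76 mm by 85 mm) begins 54 mm behind the grasp point. The pads swing forward as they close: fully open they stand 13 mm farther back than shut.
Start: joints at [1.032, 0.22, 1.526, -0, 1.395, -0.126], TCP at [0.251, 0.572, 0.231] pointing down, gripper open.
Joint ranges: [-2.98, 2.98], [-0.91, 2.08], [0.09, 2.57], [-1.24, 4.39], [0.2, 2.65], [-2.68, 2.68]. Speed limits (rad/s): [2.57, 2.57, 3.01, 3.14, 3.14, 3.14].

INTERFACE

Orientations are given as a 3x3 rotation matrix whose columns are the frame's x, y, z axes.
In Python, from station import telemetry, cams, ticket, nets gives the robot as it stands.
- The arm moves only by the shell command python3 -m pendant 'ROWS' [FORCE]. ROWS is JSON, a list that holds one entry, the list of rows, each a list of 7 numbers: the opening in per cent of the stroke, from 0 (shut) to 100 (fully open), then the shift along the tool's x, y, z in m, then the turn, a rotation vector about the tool's x, y, z in rad. In form: [[[grip, tx, ty, tz, ax, ay, az], ...]]. A call has 1 to 20 rows; each row is the pose to reach, as a shift and turn from the pose commanded when the call began, along the tool's axes at that moment; what a row does not reach only later rows make up. A row lasts 1/12 s, in which the tool goes at most 41.7 mm and 7.16 degrees, less where a joint would pass 70% of its speed; a pose out of reach is approached as far as the arm can. A call with a gripper value outside its range is refused whole. The fingers move at their own pace and stop on an object; FORCE is the grip in N (left out, the last holds). Time passes only in rows, so rows that repeat a pose let the fingers close. It gives the time, the measured TCP pose, the force and the opening at its end, in the units of the state.
- telemetry.sense(): the state, without advancing time (a new reading comes with each control period).
- cams.grab_frame(name): name is "side" or "top" or "wrist"; returns (picture, depth): 420x560x3 uint8, blue, green, red; 420x560 float32, m along the optical axis (not along the pixel's ray), 0 where there is no reading.
- cams.calibration(name): a dict with "mtx" (3x3 intrinsics, pixels), "dist" ([k1, k2, p1, p2, k3] as OpenCV has them; the pictures are not rectified), "xyz" and "attitude" of the camera in the world. Camera axes: x right, y down, z forward; pixel columns grow to the right and rows downward; lengths in m; the calibration is good to about 2 mm. A picture is of the moment at which its call begins: read the wrist's pose just before it. calibration takes no time and is no camera call; for the wrist camera it gives the pose at the moment of the call.
- ticket.hand_in(): hands the job in, once; it reports no verdict.
Trained networks look in the newest picture that a camera, given by its name, has taken for a name from the list of things; names that differ only in an ending like _2 or _b are one class to them, and where a whole thing is asked for, a point or a joint stands for the part that bears it (a point fixed in the world has none). Each returns a list of dicts, best first, with "score" (0 to 1); they miss things now and then, are a little off and sometimes report something else, mostly with a low value. They report only what shows in the picture. A call takes as long as a camera call. They do not tell look-alikes from the thing itself.
- nets.masks_of(target, camera): "mask" (420x560 bool, what is visible of it).
- nets.place_of(target, camera): "xyz" ([x, y, z] in m, in world coordinates, good to about 4 mm: a listed point, or the origin of a listed thing).
The state is a dict: "time_s": time; "q": joint angles; "qd": joint speeds; "joint_torque": joint torques, N m; "position": TCP position; "tcp_rot": TCP orientation; "wrist_force": force on the tool from outside, world axes, zero at the start; "torque": the same for the moment, N m; "width": finger opening in m.
Only numpy, scipy, OpenCV 4.12 (cv2) and the standard library are available. Lean on these libraries where they do the work, as an engineer would, in place of code of your own. Each camera call takes 0.05 s, during which the arm holds its last target.

## Working session

There is one attempt and no reset: what is moved stays moved. The work goes in short steps, Python scripts to look and compute and a shell command to move; the robot and the scene stay as the last step left them, time stands still between calls to the robot, and variables do not carry over. Pictures are saved under pics/ and viewed, and the job is handed in when it is done.

```bash
mkdir -p pics; ls; python3 - <<'E'
from station import telemetry, cams, ticket, nets
import cv2
s=telemetry.sense(); print({k:(v if not hasattr(v,'round') else v) for k,v in s.items()})
for n in ("side","top"):
    p,d=cams.grab_frame(n); cv2.imwrite(f"pics/{n}0.png",p)
    c=cams.calibration(n); print(n,c)
    for t in ["dispenser","pedal_pad","tin","saucer","inner_lid","stem_top","outer_lid","celadon_pot","tweezer","clay_pot","spray_bottle","wire_spool","tea_bowl","brush"]:
        r=nets.place_of(t,n); print(n,t,[(round(x['score'],2),[round(float(a),3) for a in x['xyz']]) for x in r[:4]])
print(telemetry.sense()['time_s'])
E
```

```text
pics
{'time_s': 0.0, 'q': array([ 1.03189760e+00,  2.21205655e-01,  1.52758960e+00,  8.36226136e-06,
        1.39469594e+00, -1.26115677e-01]), 'qd': array([-0.00072968, -0.00038998, -0.0001373 , -0.00104407,  0.00166102,
       -0.00013334]), 'joint_torque': array([ 1.38881287e-04, -4.96900713e+01, -3.89393985e+01, -1.94049640e-04,
        1.12641629e-02, -1.86818625e-05]), 'position': array([0.25042939, 0.57198939, 0.2302233 ]), 'tcp_rot': array([[-9.16007210e-01,  4.01160600e-01, -9.81380527e-04],
       [ 4.01161725e-01,  9.16005802e-01, -1.62524408e-03],
       [ 2.46966364e-04, -1.88242760e-03, -9.99998198e-01]]), 'wrist_force': array([-0.4919143 , -0.02225878,  0.45579299]), 'torque': array([-0.04774186, -0.0413391 , -0.00517896]), 'width': 0.08513326200539831}
side {'mtx': array([[438.08458039,   0.        , 277.30532809],
       [  0.        , 438.08458039, 210.11637731],
       [  0.        ,   0.        ,   1.        ]]), 'dist': array([-0.07134658,  0.        ,  0.        ,  0.        ,  0.        ]), 'xyz': array([ 0.43624534, -0.85001248,  1.15240494]), 'attitude': arra
[... 1680 characters left out ...]
59, [0.443, -0.223, 0.006])]
top stem_top [(0.48, [0.448, -0.224, 0.076]), (0.47, [0.599, 0.128, 0.119])]
top outer_lid [(0.91, [0.314, -0.206, -0.002]), (0.86, [0.447, -0.221, 0.006]), (0.77, [0.587, -0.124, 0.002]), (0.73, [0.366, 0.007, -0.001])]
top celadon_pot [(0.97, [0.368, 0.008, 0.001]), (0.52, [0.459, 0.318, 0.004])]
top tweezer [(0.75, [0.71, -0.251, 0.004])]
top clay_pot [(0.71, [0.458, 0.316, -0.0])]
top spray_bottle [(0.76, [0.598, 0.38, -0.003])]
top wire_spool [(0.83, [0.773, 0.05, 0.003]), (0.66, [0.444, -0.226, 0.075]), (0.47, [0.616, -0.425, -0.001])]
top tea_bowl [(0.57, [0.62, -0.428, -0.001])]
top brush [(0.79, [0.367, -0.418, 0.002]), (0.24, [0.589, 0.005, 0.017])]
1.5
```

View pics/side0.png

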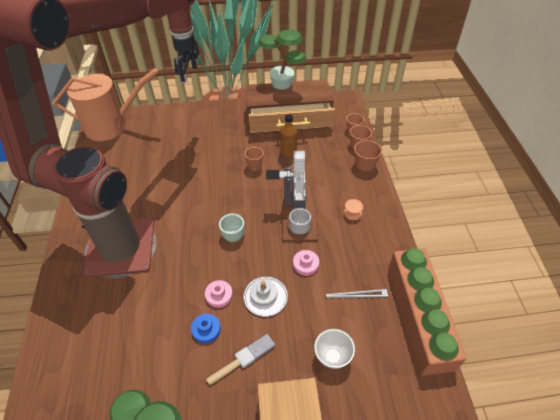

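View pics/top0.png

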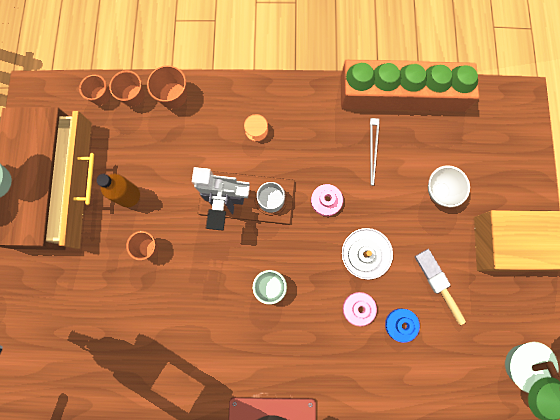

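```bash
cat > h.py <<'E'
from station import telemetry, cams, ticket, nets
import cv2, numpy as np
def cloud(n,d,c=None):
    c=c or cams.calibration(n)
    v,u=np.mgrid[0:420,0:560]
    uv=np.stack([u,v],-1).reshape(-1,1,2).astype(np.float32)
    xy=cv2.undistortPoints(uv,c['mtx'],c['dist']).reshape(420,560,2)
    P=np.dstack([xy,np.ones((420,560))])*d[...,None]
    return P@np.array(c['attitude']).T+c['xyz']
def proj(n,pts,c=None):
    c=c or cams.calibration(n)
    R=np.array(c['attitude']); r=R.T; t=-r@c['xyz']
    return cv2.projectPoints(np.array(pts,float),cv2.Rodrigues(r)[0],t,c['mtx'],c['dist'])[0].reshape(-1,2)
def show(name,p,u0,u1,v0,v1,k):
    cv2.imwrite(f"pics/{name}.png",cv2.resize(p[v0:v1,u0:u1],None,fx=k,fy=k,interpolation=cv2.INTER_CUBIC))
E
python3 - <<'E'
from h import *
for n in ("top","side"):
    p,d=cams.grab_frame(n); W=cloud(n,d)
    def sel(x,y,r,z0,z1,nm):
        m=(np.hypot(W[...,0]-x,W[...,1]-y)<r)&(W[...,2]>z0)&(W[...,2]<z1)&(d>0)
        P=W[m]
        if len(P)<3: print(n,nm,len(P));return
        (c,s,a)=cv2.minAreaRect(P[:,:2].astype(np.float32)*1000)
        cc,rr=cv2.minEnclosingCircle(P[:,:2].astype(np.float32)*1000)
        print(n,nm,len(P),'z',np.median(P[:,2]).round(4),'mean',P.mean(0).round(4),'rect',np.round(c,1),np.round(s,1),round(a,1),'circ',np.round(cc,1),round(rr,1))
    sel(.511,.13,.05,.138,.152,'pad')
    sel(.448,-.223,.02,.070,.085,'stem')
    sel(.448,-.223,.035,.042,.056,'collar')
    sel(.59,.008,.045,.056,.068,'rim')
    sel(.45,-.23,.08,.005,.018,'saucer')
    sel(.448,-.223,.06,.02,.034,'outertop')
    sel(.62,.14,.09,.185,.2,'hopper')
    sel(.59,.05,.2,.008,.016,'base')
    if n=="top": show("c1",p,180,440,150,340,3)
    else: show("c1s",p,190,350,140,360,2.7)
E
```

```text
top pad 505 z 0.1438 mean [0.5218 0.1262 0.1438] rect [525.  126.1] [41.  70.8] 84.3 circ [523.9 125.5] 38.6
top stem 27 z 0.076 mean [ 0.4471 -0.2244  0.0753] rect [ 447.1 -224.6] [11.6 11.3] 36.1 circ [ 447.7 -224.5] 6.5
top collar 170 z 0.0479 mean [ 0.4468 -0.2238  0.0477] rect [ 447.1 -224.7] [38.7 37.5] 72.7 circ [ 447.3 -224.5] 19.9
top rim 120 z 0.0606 mean [0.5869 0.0093 0.0607] rect [585.    9.3] [67.2 63.1] 0.7 circ [585.3   9.4] 33.9
top saucer 595 z 0.0073 mean [ 0.4531 -0.2384  0.0079] rect [ 449.3 -238.9] [138.6 131.1] 83.9 circ [ 448.5 -237.8] 74.0
top outertop 606 z 0.026 mean [ 0.4462 -0.2232  0.026 ] rect [ 447.3 -224.6] [79.  78.3] 43.0 circ [ 447.  -224.8] 40.4
top hopper 271 z 0.1912 mean [0.5992 0.1556 0.1911] rect [600.2 156.2] [36.9 34.5] 84.0 circ [598.8 155.3] 23.5
top base 2095 z 0.0119 mean [0.5831 0.0402 0.012 ] rect [584.   28.4] [297.8 274.3] 47.6 circ [578.6  23. ] 186.3
side pad 189 z 0.1427 mean [0.5198 0.1243 0.1429] rect [523.2 124.7] [42.6 71.2] 85.2 circ [523.2 124.9] 39.5
side stem 23 z 0.0755 mean [ 0.4458 -0.2236  0.0751] rect [ 446.4 -222.6] [14.1 11.5] 85.1 circ [ 445.7 -221.6] 8.0
side collar 110 z 0.0473 mean [ 0.4453 -0.2263  0.0477] rect [ 446.5 -224. ] [36.9 37.4] 85.7 circ [ 445.5 -222.9] 20.1
side rim 76 z 0.0589 mean [0.5833 0.0088 0.0591] rect [583.3   7.2] [69.6 63.9] 82.9 circ [581.6   7.9] 35.6
side saucer 394 z 0.0079 mean [ 0.4518 -0.2361  0.0085] rect [ 445.8 -231.6] [125.9 136.7] 78.3 circ [ 447.5 -225.4] 70.3
side outertop 383 z 0.0257 mean [ 0.4451 -0.2289  0.0258] rect [ 445.8 -223.1] [78.6 79.4] 19.8 circ [ 445.6 -222.9] 40.9
side hopper 97 z 0.1898 mean [0.5969 0.1551 0.1898] rect [596.9 154.8] [43.4 32. ] 81.9 circ [595.6 155.1] 24.4
side base 852 z 0.0108 mean [0.5906 0.0328 0.0111] rect [654.5  13.6] [334.7 255.2] 84.8 circ [609.3  21.1] 176.2
```

View pics/c1.png

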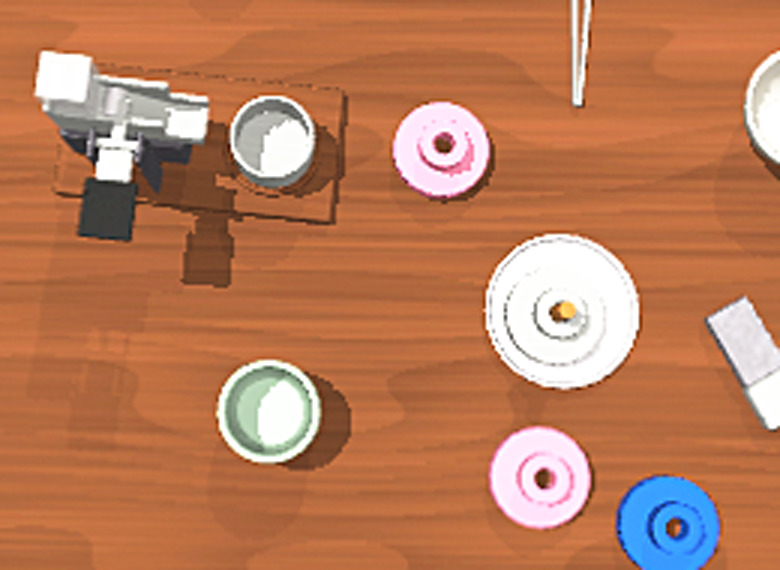

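View pics/c1s.png

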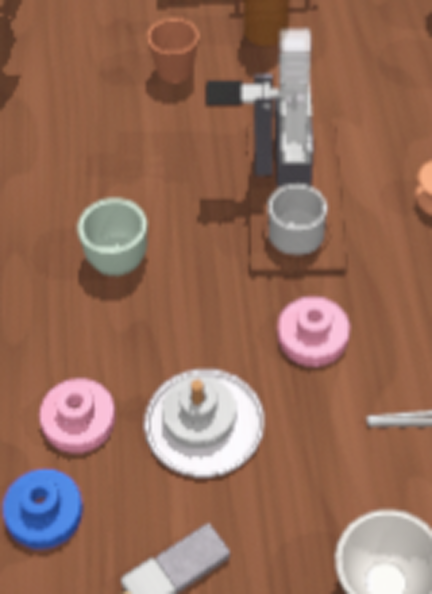

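Candidates for the outer lid: top-view pixels (367,254) steel with wooden stem on the saucer; (326,198) pink; (360,309) pink; (403,325) blue. The crop shows the steel pair at (367,254) is the one. Pedal pad is at ~(0.511,0.127), dispenser yaw is about -5.5°.

```bash
python3 -m pendant '[[[0,-0.1,-0.073,0.01,0,0,0.3],[0,-0.414,-0.305,0.041,0,0,1.255],[0,-0.414,-0.305,0.041,0,0,1.255],[0,-0.414,-0.305,0.041,0,0,1.255],[0,-0.414,-0.305,0.041,0,0,1.255],[0,-0.414,-0.305,0.041,0,0,1.255],[0,-0.414,-0.305,0.041,0,0,1.255],[0,-0.414,-0.305,0.041,0,0,1.255],[0,-0.414,-0.305,0.041,0,0,1.255],[0,-0.414,-0.305,0.041,0,0,1.255],[0,-0.414,-0.305,0.041,0,0,1.255],[0,-0.414,-0.305,0.041,0,0,1.255],[0,-0.414,-0.305,0.041,0,0,1.255],[0,-0.414,-0.305,0.041,0,0,1.255],[0,-0.414,-0.305,0.041,0,0,1.255],[0,-0.414,-0.305,0.041,0,0,1.255],[0,-0.414,-0.305,0.041,0,0,1.255],[0,-0.414,-0.305,0.041,0,0,1.255]]]' 40
python3 - <<'E'
from h import *
s=telemetry.sense(); print(s['time_s'],s['position'],s['tcp_rot'].round(3).tolist(),s['q'].round(2),s['wrist_force'])
p,d=cams.grab_frame("side"); show("s1",p,220,350,130,260,4)
p,d=cams.grab_frame("wrist"); cv2.imwrite("pics/w1.png",p)
print(nets.place_of("pedal_pad","wrist")[:2])
E
```

```text
time_s: 3.1
position: [0.5071, 0.1283, 0.1905]
tcp_rot: [[0.095, 0.995, 0.0], [0.995, -0.095, 0.0], [0.0, 0.0, -1.0]]
wrist_force: [0.1, -0.0, 0.7]
width: -0.0002
3.1 [0.50713856 0.12827259 0.19048535] [[0.095, 0.995, 0.0], [0.995, -0.095, 0.0], [0.0, 0.0, -1.0]] [0.1  0.01 1.83 0.   1.3  0.19] [ 0.09773598 -0.03518665  0.72066722]
[{'xyz': [0.5146, 0.1305, 0.1452], 'score': 0.75}]
```

View pics/s1.png

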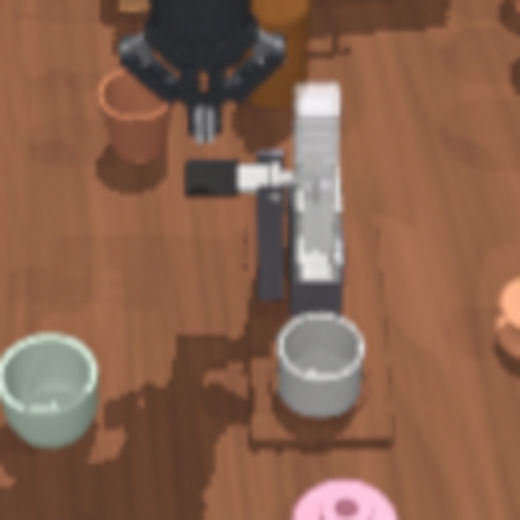

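View pics/w1.png

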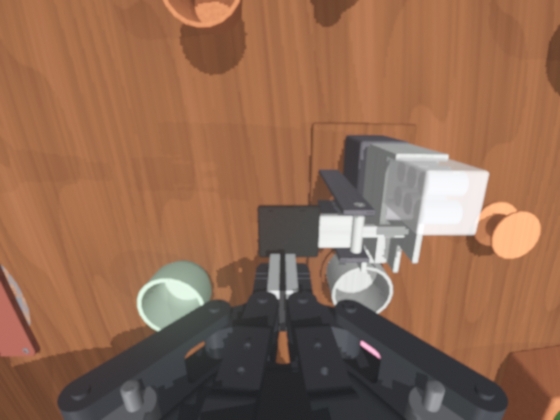

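```bash
python3 -m pendant '[[[0,0,0.003,0.03,0,0,0],[0,0,0.003,0.042,0,0,0],[0,0,0.003,0.048,0,0,0],[0,0,0.003,0.052,0,0,0],[0,0,0.003,0.055,0,0,0],[0,0,0.003,0.058,0,0,0],[0,0,0.003,0.060,0,0,0],[0,0,0.003,0.060,0,0,0]]]'
```

```text
time_s: 3.92
position: [0.5106, 0.1268, 0.1305]
tcp_rot: [[0.097, 0.995, 0.0], [0.995, -0.097, 0.0], [0.0, 0.0, -1.0]]
wrist_force: [-5.6, 0.6, 3.8]
width: 0.0
```

```bash
python3 -m pendant '[[[0,0,0.001,0.062,0,0,0],[0,0,0,0.002,0,0,0]]]' --help 2>&1 | head -3; python3 -c "
from h import *
s=telemetry.sense(); print(s['time_s'],s['position'],s['wrist_force'])"
```

```text
invalid input: not JSON, or not a number
3.9167 [0.51056851 0.126829   0.13052018] [-5.56393837  0.61529454  3.83544895]
```

Nothing was moved by that malformed call. Now pressing on in small steps.

```bash
python3 -m pendant '[[[0,0,-0.002,0.002,0,0,0],[0,0,-0.003,0.004,0,0,0],[0,0,-0.003,0.006,0,0,0]]]'
python3 - <<'E'
from h import *
p,d=cams.grab_frame("side"); show("s2",p,220,350,130,260,4)
E
```

```text
time_s: 4.17
position: [0.5103, 0.127, 0.1263]
tcp_rot: [[0.097, 0.995, 0.007], [0.995, -0.097, 0.0], [0.001, 0.007, -1.0]]
wrist_force: [1.8, 0.4, 7.0]
width: -0.0001
```

View pics/s2.png

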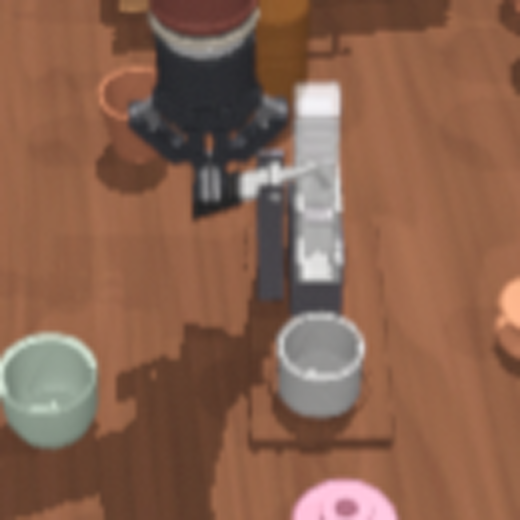

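```bash
python3 -m pendant '[[[0,0,0,0.001,0,0,0],[0,0,0,0.002,0,0,0],[0,0,0,0.003,0,0,0],[0,0,0,0.003,0,0,0]]]'
```

```text
time_s: 4.55
position: [0.5107, 0.127, 0.1237]
tcp_rot: [[0.097, 0.995, 0.007], [0.995, -0.097, 0.0], [0.001, 0.007, -1.0]]
wrist_force: [0.2, 1.2, 7.4]
width: 0.0002
```

```bash
python3 -m pendant '[[[0,0,0,0.001,0,0,0],[0,0,0,0.002,0,0,0],[0,0,0,0.003,0,0,0],[0,0,0,0.003,0,0,0]]]'; python3 - <<'E'
from h import *
p,d=cams.grab_frame("side"); show("s3",p,220,350,130,260,4)
p,d=cams.grab_frame("top"); show("t3",p,180,310,150,260,4)
E
```

```text
time_s: 4.88
position: [0.5112, 0.127, 0.123]
tcp_rot: [[0.097, 0.995, 0.008], [0.995, -0.097, 0.0], [0.001, 0.008, -1.0]]
wrist_force: [-6.5, -1.1, 22.0]
width: -0.0001
```

View pics/s3.png

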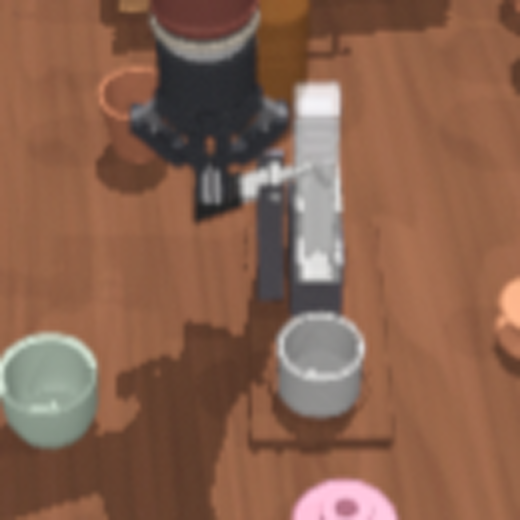

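View pics/t3.png

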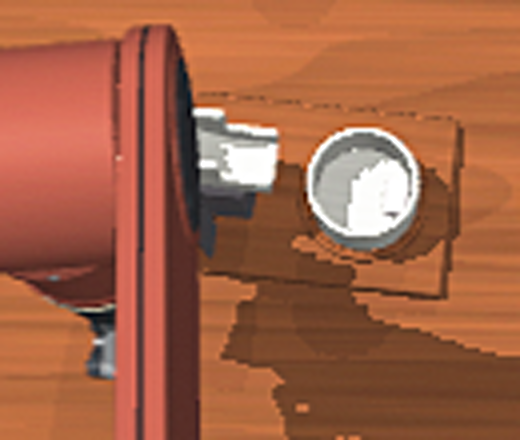

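```bash
python3 -m pendant '[[[0,0,0,0,0,0,0],[0,0,0,0,0,0,0],[0,0,0,0,0,0,0],[0,0,0,0,0,0,0],[0,0,0,0,0,0,0],[0,0,0,0,0,0,0],[0,0,0,0,0,0,0],[0,0,0,0,0,0,0],[0,0,0,0,0,0,0]]]'; python3 - <<'E'
from h import *
p,d=cams.grab_frame("side"); a=p[130:260,220:350]
print([(round(x['score'],2),x['xyz']) for x in nets.place_of("clip","side")][:3])
p,d2=cams.grab_frame("top"); b=p[150:260,180:310]
print([(round(x['score'],2),x['xyz']) for x in nets.place_of("clip","top")][:3])
a=cv2.resize(a,(400,400),interpolation=2);b=cv2.resize(b,(400,400),interpolation=2)
cv2.imwrite("pics/s4.png",np.hstack([a,b]))
E
```

```text
time_s: 5.73
position: [0.5111, 0.127, 0.123]
tcp_rot: [[0.097, 0.995, 0.008], [0.995, -0.097, 0.0], [0.001, 0.008, -1.0]]
wrist_force: [-5.3, -1.2, 21.7]
width: -0.0002
[(0.53, [0.4624, 0.3185, -0.0004])]
[(0.48, [0.5827, -0.0105, 0.0201])]
```

View pics/s4.png

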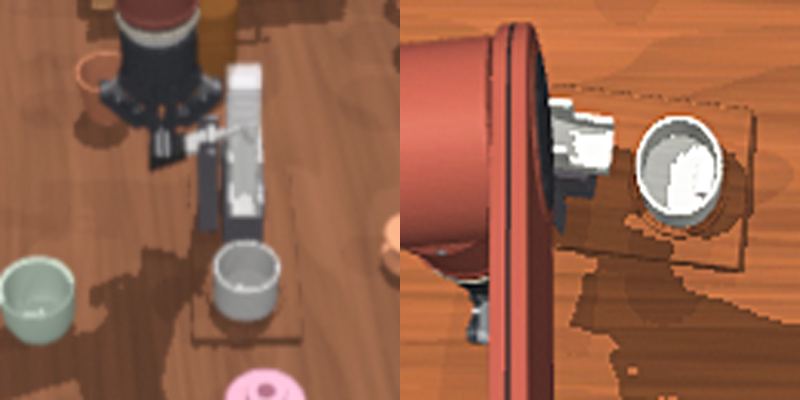

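```bash
python3 - <<'E'
from h import *
p,d=cams.grab_frame("top"); W=cloud("top",d)
m=np.hypot(W[...,0]-.586,W[...,1]-.009)<.027
m&=(W[...,2]<.05)
v,u=np.where(m)
for vv in range(v.min(),v.max()+1): print(vv,u.min(),' '.join(f"{W[vv,uu,2]*1000:3.0f}" if m[vv,uu] else ' ..' for uu in range(u.min(),u.max()+1)))
p0=cv2.imread("pics/top0.png")
b=[cv2.resize(q[175:220,250:295],(390,390),interpolation=2) for q in (p0,p)]
cv2.imwrite("pics/tin5.png",np.hstack(b))
E
```

```text
189 260  ..  ..  ..  ..  ..  ..  ..  14  18  17  17  14  11  12  14  ..  ..  ..  ..  ..  ..  ..
190 260  ..  ..  ..  ..  20  16  14  15  14  13  19  14  14  16  13  16  17  ..  ..  ..  ..  ..
191 260  ..  ..  ..  ..  15  14  14  14  13  16  16  16  12  16  15  16  16  13  17  ..  ..  ..
192 260  ..  ..  ..  15  16  15  15  14  14  14  13  14  11  15  17  13  14  15  15  ..  ..  ..
193 260  ..  ..  14  15  12  16  14  14  16   9  14  11  14  15  11  17  10  14  13  18  ..  ..
194 260  ..  18  15  16  13  12  14  16  16  15  14  15  16  14  18  12  13  15  11  12  14  ..
195 260  ..  13  15  11  15  12  18  16  18  16  16  15  14  12  12  18  21  30  30  29  27  ..
196 260  ..  13  17  17  12  13  15  13  13  16  19  16  12  17  18  12  28  28  30  29  24  26
197 260  ..  14  17  14  17  16  14  14  15  13  14  15  16  14  12  16  31  29  30  32  31  25
198 260  16  13  16  12  15  15  16  15  16  15  17  16  17  14  17  14  29  31  28  29  27  28
199 260  11  15  17  12  13  17  13  14  14  14  15  14  14  17  12  18  30  32  29  29  31  27
200 260  12  15  12  16  14  10  18  14  11  16  14  10  14  14  13  15  35  32  31  29  30  ..
201 260  ..  13  16  19  13  18  14  17  16  13  15  15  13  11  10  13  27  28  28  29  28  ..
202 260  ..  17  16  13  13  11  14  15  14  12  16  17  16  15  14  21  29  32  31  28  30  ..
203 260  ..  12  14  13  17  17  15  16  14  17  17  15  13  18  15  11  24  27  26  26  ..  ..
204 260  ..  ..  17  15  14  17  13  19  13  13  19  16  19  ..  11  14  16  12  15  ..  ..  ..
205 260  ..  ..  ..  15  13  16  14  14  17  14  17  19  13  15  11  15  17  12  ..  ..  ..  ..
206 260  ..  ..  ..  ..  12  18  15  15  17  19  16  14  16  15  15  11  ..  ..  ..  ..  ..  ..
207 260  ..  ..  ..  ..  ..  ..  ..  14  13  17  12  14  16  15  ..  ..  ..  ..  ..  ..  ..  ..
```

View pics/tin5.png

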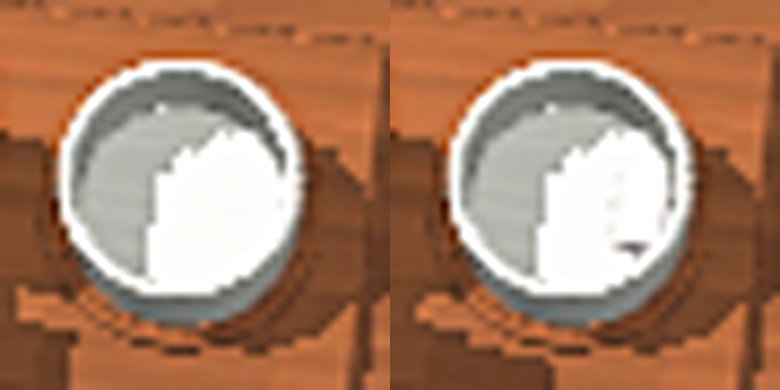

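The clip now shows in the tin (a 16 mm high body at u≈277, v≈199 in the top view). Releasing the pedal and heading for the stem.

```bash
python3 -m pendant '[[[0,0,0.001,-0.01,0,0,0],[0,0,0,-0.03,0,0,0],[0,0,0,-0.06,0,0,0],[0,0,0,-0.07,0,0,0]]]'; python3 - <<'E'
from h import *
s=telemetry.sense();c=cams.calibration("wrist");print(s['position'],np.array(c['xyz'])-s['position'])
R=s['tcp_rot'];d=np.array([.4466,-.224,.12])-s['position'];print((R.T@d).round(4), s['wrist_force'])
E
```

```text
time_s: 6.32
position: [0.5103, 0.1271, 0.1927]
tcp_rot: [[0.097, 0.995, 0.007], [0.995, -0.097, 0.0], [0.001, 0.007, -1.0]]
wrist_force: [1.9, 0.2, 1.0]
width: 0.0
[0.51029638 0.12709909 0.19268527] [0.00796741 0.08258336 0.14214724]
[-0.3557 -0.0299  0.0721] [1.94716062 0.15857073 1.00110823]
```

```bash
python3 -m pendant '[[[0,-0.03,-0.002,0,0,0,0],[20,-0.07,-0.005,0.005,0,0,0],[50,-0.356,-0.03,0.070,0.007,0,0],[50,-0.356,-0.03,0.070,0.007,0,0],[50,-0.356,-0.03,0.070,0.007,0,0],[50,-0.356,-0.03,0.070,0.007,0,0],[50,-0.356,-0.03,0.070,0.007,0,0],[50,-0.356,-0.03,0.070,0.007,0,0],[50,-0.356,-0.03,0.070,0.007,0,0],[50,-0.356,-0.03,0.070,0.007,0,0],[50,-0.356,-0.03,0.070,0.007,0,0],[50,-0.356,-0.03,0.070,0.007,0,0],[50,-0.356,-0.03,0.070,0.007,0,0]]]'; python3 - <<'E'
from h import *
s=telemetry.sense();print(s['position'],s['tcp_rot'].round(4).tolist())
p,d=cams.grab_frame("wrist");c=cams.calibration("wrist"); cv2.imwrite("pics/w6.png",p)
W=cloud("wrist",d,c)
for nm,r,z0,z1 in (("stem",.015,.068,.085),("collar",.03,.042,.054),("outertop",.055,.02,.034)):
    m=(np.hypot(W[...,0]-.447,W[...,1]+.224)<r)&(W[...,2]>z0)&(W[...,2]<z1)&(d>0);P=W[m]
    print(nm,len(P)); 
    if len(P)>3:
        cc,rr=cv2.minEnclosingCircle(P[:,:2].astype(np.float32)*1000);print(P.mean(0).round(4),np.median(P[:,2]),np.round(cc,1),rr)
print(nets.place_of("stem_top","wrist")[:2])
E
```

```text
time_s: 7.4
position: [0.4437, -0.2235, 0.1184]
tcp_rot: [[0.096, 0.995, -0.006], [0.995, -0.096, 0.001], [0.0, -0.006, -1.0]]
wrist_force: [0.6, -0.1, -0.1]
width: 0.0427
[ 0.44372824 -0.22347108  0.11842538] [[0.0959, 0.9954, -0.0064], [0.9954, -0.0959, 0.0007], [0.0001, -0.0064, -1.0]]
stem 338
[ 0.4485 -0.2219  0.0746] 0.07518176716360947 [ 448.5 -222.9] 6.969542026519775
collar 1354
[ 0.4488 -0.2189  0.0472] 0.04730070606331828 [ 448.7 -223.1] 19.938356399536133
outertop 4344
[ 0.4491 -0.2174  0.0255] 0.025484684302412797 [ 448.6 -223.2] 39.903236389160156
[{'xyz': [0.4507, -0.2245, 0.0743], 'score': 0.77}]
```

View pics/w6.png

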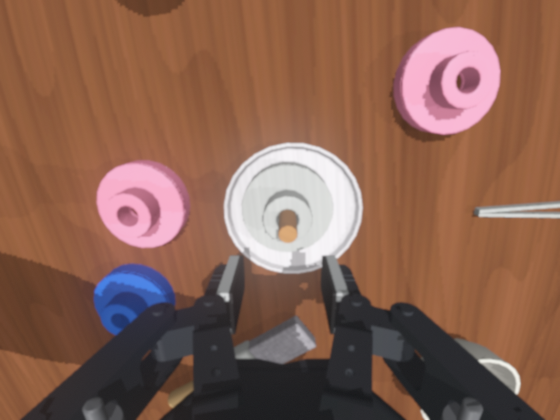

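```bash
python3 -m pendant '[[[50,0,0.0045,0.02,-0.007,0,0],[50,0,0.0045,0.045,-0.007,0,0],[50,0,0.0045,0.058,-0.007,0,0],[50,0,0.0045,0.066,-0.007,0,0],[50,0,0.0045,0.067,-0.007,0,0],[50,0,0.0045,0.067,-0.007,0,0],[50,0,0.0045,0.067,-0.007,0,0]]]'
```

```text
time_s: 8.08
position: [0.4482, -0.2249, 0.0524]
tcp_rot: [[0.096, 0.995, 0.001], [0.995, -0.096, -0.001], [-0.001, 0.002, -1.0]]
wrist_force: [-0.1, 0.2, 0.3]
width: 0.0427
```

```bash
python3 -m pendant '[[[35,0,0,0.001,0,0,0],[20,0,0,0.001,0,0,0],[14,0,0,0.001,0,0,0],[10,0,0,0.001,0,0,0],[10,0,0,0.001,0,0,0],[5,0,0,0.001,0,0,0],[5,0,0,0.001,0,0,0],[5,0,0,0.001,0,0,0]]]' 50;  python3 - <<'E'
from h import *
p,d=cams.grab_frame("wrist"); show("w7",p,180,400,140,340,3.5)
E
```

```text
time_s: 8.75
position: [0.4477, -0.2252, 0.051]
tcp_rot: [[0.097, 0.995, 0.001], [0.995, -0.097, -0.001], [-0.001, 0.001, -1.0]]
wrist_force: [-1.6, 0.4, 5.0]
width: 0.0122
```

View pics/w7.png

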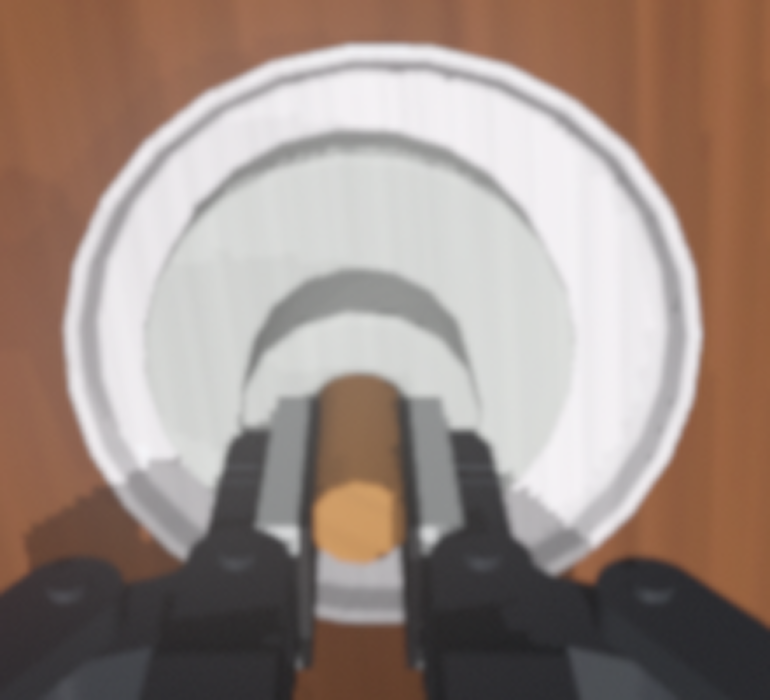

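```bash
python3 -m pendant '[[[5,0,0,-0.002,0,0,0],[5,0,0,-0.006,0,0,0],[5,0,0,-0.012,0,0,0],[5,0,0,-0.022,0,0,0],[5,0,0,-0.035,0,0,0],[5,0,0,-0.05,0,0,0],[5,0,0,-0.065,0,0,0],[5,0,0,-0.08,0,0,0],[5,0,0,-0.09,0,0,0],[5,0,0,-0.095,0,0,0],[5,0,0,-0.095,0,0,0]]]';  python3 - <<'E'
from h import *
s=telemetry.sense(); pos=s['position']; print(pos,s['tcp_rot'].round(4).tolist())
p,d=cams.grab_frame("side"); show("s8",p,200,330,200,340,4)
W=cloud("side",d)
c=cams.calibration("wrist");p,d=cams.grab_frame("wrist"); show("w8",p,180,400,140,340,3.5)
W=cloud("wrist",d,c); np.save("W8.npy",W)
z=W[...,2]
m=(np.hypot(W[...,0]-.447,W[...,1]+.224)<.055)&(z>.1)&(z<.135)&(d>0);P=W[m]
cc,rr=cv2.minEnclosingCircle(P[:,:2].astype(np.float32)*1000);print('outer',np.median(P[:,2]),np.round(cc,1),rr)
# plane fit for tilt
n=np.linalg.lstsq(np.c_[P[:,:2],np.ones(len(P))],P[:,2],rcond=None)[0];print('slope',n.round(4),len(P))
m=(np.hypot(W[...,0]-.447,W[...,1]+.224)<.03)&(z>.138)&(z<.148)&(d>0);P=W[m]
cc,rr=cv2.minEnclosingCircle(P[:,:2].astype(np.float32)*1000);print('collar',np.median(P[:,2]),np.round(cc,1),rr)
E
```

```text
time_s: 9.72
position: [0.4481, -0.2253, 0.1469]
tcp_rot: [[0.097, 0.995, 0.002], [0.995, -0.097, -0.002], [-0.001, 0.002, -1.0]]
wrist_force: [0.3, -0.3, -1.3]
width: 0.0124
[ 0.44806451 -0.22532241  0.14689992] [[0.0968, 0.9953, 0.0023], [0.9953, -0.0968, -0.0016], [-0.0014, 0.0024, -1.0]]
outer 0.12003205046676443 [ 448.9 -223.3] 40.12437057495117
slope [-0.0077 -0.0632  0.1101] 7056
collar 0.14191758817925787 [ 449.2 -221.4] 19.596210479736328
```

View pics/s8.png

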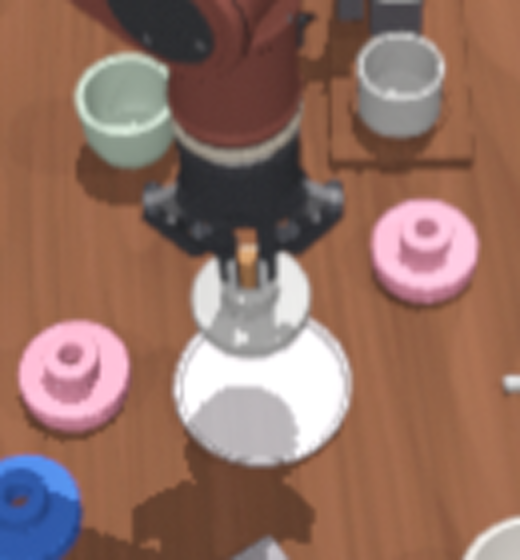

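View pics/w8.png

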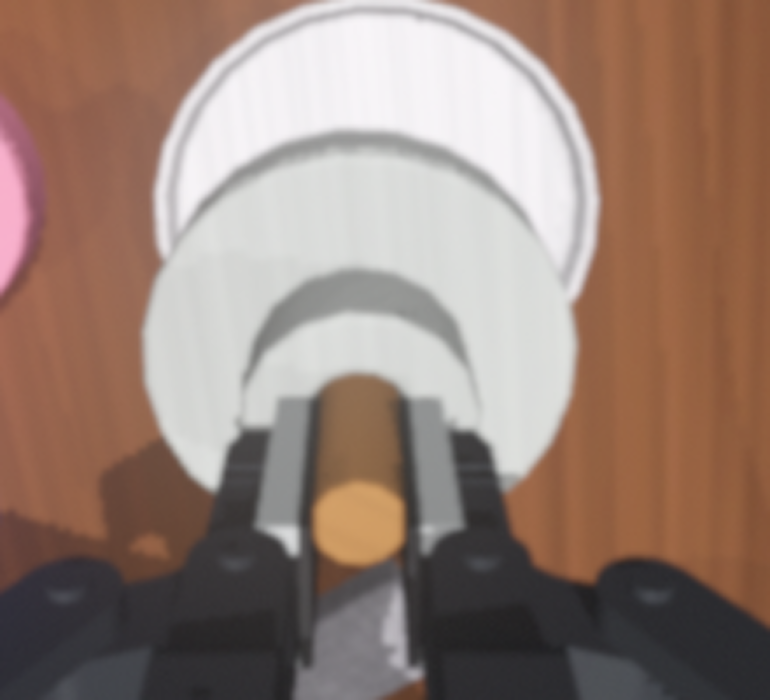

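```bash
python3 -m pendant '[[[5,0.004,0.003,-0.002,0,0,0],[5,0.012,0.008,-0.004,0,0,0],[5,0.026,0.018,-0.007,0,0,0],[5,0.044,0.03,-0.01,0,0,0],[5,0.062,0.043,-0.013,0,0,0],[5,0.08,0.056,-0.013,0,0,0],[5,0.098,0.068,-0.013,0,0,0],[5,0.116,0.08,-0.013,0,0,0],[5,0.132,0.092,-0.013,0,0,0],[5,0.146,0.101,-0.013,0,0,0],[5,0.155,0.108,-0.013,0,0,0],[5,0.16,0.111,-0.013,0,0,0],[5,0.1616,0.112,-0.013,0,0,0],[5,0.1616,0.112,-0.013,0,0,0],[5,0.1616,0.112,-0.013,0,0,0],[5,0.1616,0.112,-0.013,0,0,0]]]';  cat > meas.py <<'E'
from h import *
import sys
from scipy.optimize import least_squares
def fit(P,r):
    f=lambda c: np.hypot(P[:,0]-c[0],P[:,1]-c[1])-r
    return least_squares(f,P[:,:2].mean(0),loss='soft_l1',f_scale=.001).x
s=telemetry.sense(); pos=s['position']; R=s['tcp_rot']; print(pos.round(4),R.round(4).tolist())
c=cams.calibration("wrist");p,d=cams.grab_frame("wrist"); cv2.imwrite(f"pics/{sys.argv[1]}.png",p)
W=cloud("wrist",d,c);z=W[...,2]
m=(np.hypot(W[...,0]-.586,W[...,1]-.009)<.045)&(z>.056)&(z<.067)&(d>0);P=W[m]
cc,rr=cv2.minEnclosingCircle(P[:,:2].astype(np.float32)*1000);print('tin rim',len(P),np.median(P[:,2]),np.round(cc,1),rr,'fit',fit(P,.0325)*1000)
zt=pos[2]-.051+.026
m=(np.hypot(W[...,0]-pos[0],W[...,1]-pos[1])<.055)&(abs(z-zt)<.006)&(d>0);P=W[m]
cc2,rr=cv2.minEnclosingCircle(P[:,:2].astype(np.float32)*1000);print('outer',len(P),np.median(P[:,2]),np.round(cc2,1),rr)
dd=np.array([cc[0]-cc2[0],cc[1]-cc2[1],0])/1000;print('tool shift',(R.T@dd).round(4))
print(nets.place_of("tin","wrist")[:2])
E
python3 meas.py w9
```

```text
time_s: 11.15
position: [0.5739, -0.0754, 0.1582]
tcp_rot: [[0.098, 0.995, -0.0], [0.995, -0.098, -0.0], [-0.0, -0.0, -1.0]]
wrist_force: [0.1, 1.1, -2.0]
width: 0.0121
[ 0.5739 -0.0754  0.1582] [[0.0977, 0.9952, -0.0004], [0.9952, -0.0977, -0.0002], [-0.0002, -0.0004, -1.0]]
tin rim 1166 0.06117750835044415 [586.4   9.5] 34.19193649291992 fit [586.38466509   9.68110232]
outer 6299 0.1324909285945835 [575.1 -73.9] 39.96830368041992
tool shift [ 0.0842  0.0031 -0.    ]
[{'xyz': [0.5801, 0.0124, 0.0136], 'score': 0.73}, {'xyz': [0.3716, -0.4188, 0.0001], 'score': 0.43}]
```

View pics/w9.png

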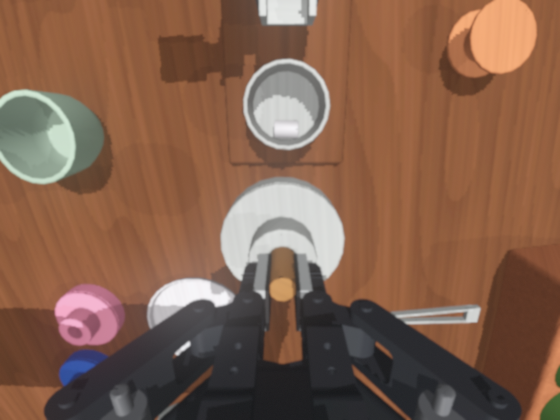

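```bash
python3 -m pendant '[[[5,0.003,0,0,0,0,0],[5,0.009,0,0,0,0,0],[5,0.018,0.001,0,0,0,0],[5,0.03,0.001,0,0,0,0],[5,0.044,0.002,0,0,0,0],[5,0.056,0.002,0,0,0,0],[5,0.067,0.003,0.003,0,0,0],[5,0.076,0.003,0.009,0,0,0],[5,0.081,0.003,0.017,0,0,0],[5,0.084,0.003,0.026,0,0,0],[5,0.084,0.003,0.035,0,0,0],[5,0.084,0.003,0.041,0,0,0],[5,0.084,0.003,0.044,0,0,0],[5,0.084,0.003,0.044,0,0,0],[5,0.084,0.003,0.044,0,0,0]]]'; python3 - <<'E'
from h import *
s=telemetry.sense(); pos=s['position']; print(pos,s['tcp_rot'].round(4).tolist())
p,d=cams.grab_frame("side"); a=p[170:260,250:340]
W=cloud("side",d);z=W[...,2]
zt=pos[2]-.025
m=(np.hypot(W[...,0]-pos[0],W[...,1]-pos[1])<.055)&(abs(z-zt)<.006)&(d>0);P=W[m]
print('outer side',len(P),cv2.minEnclosingCircle(P[:,:2].astype(np.float32)*1000))
p,d=cams.grab_frame("top"); b=p[150:240,230:320]
W=cloud("top",d);z=W[...,2]
m=(np.hypot(W[...,0]-pos[0],W[...,1]-pos[1])<.055)&(abs(z-zt)<.006)&(d>0);P=W[m]
print('outer top',len(P),cv2.minEnclosingCircle(P[:,:2].astype(np.float32)*1000) if len(P) else 0)
cv2.imwrite("pics/s10.png",np.hstack([cv2.resize(q,(400,400),interpolation=2) for q in (a,b)]))
E
```

```text
time_s: 12.5
position: [0.5855, 0.008, 0.1141]
tcp_rot: [[0.098, 0.995, -0.0], [0.995, -0.098, -0.0], [-0.0, -0.0, -1.0]]
wrist_force: [-0.2, -1.0, -1.7]
width: 0.0125
[0.58548027 0.00798916 0.11408798] [[0.0976, 0.9952, -0.0004], [0.9952, -0.0976, -0.0001], [-0.0001, -0.0003, -1.0]]
outer side 255 ((586.79638671875, 14.298871040344238), 47.912330627441406)
outer top 273 ((587.0016479492188, 15.4675931930542), 45.62592315673828)
```

View pics/s10.png

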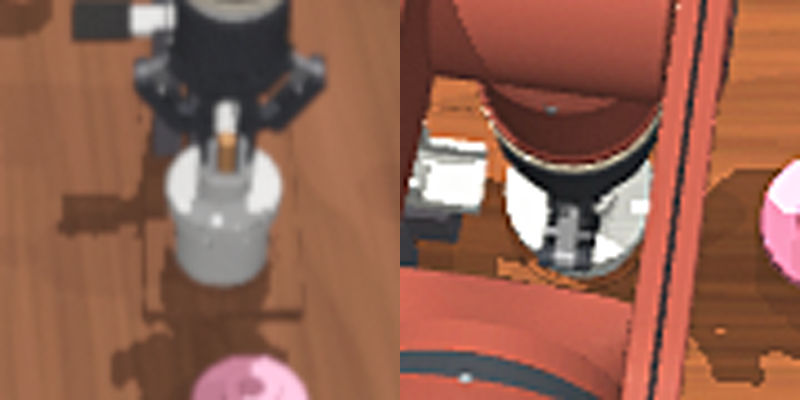

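```bash
python3 -m pendant '[[[5,0,0,0.002,0,0,0],[5,0,0,0.004,0,0,0],[5,0,0,0.006,0,0,0],[5,0,0,0.008,0,0,0],[5,0,0,0.01,0,0,0],[5,0,0,0.012,0,0,0],[5,0,0,0.012,0,0,0]]]'
```

```text
time_s: 13.18
position: [0.5851, 0.0086, 0.1016]
tcp_rot: [[0.097, 0.995, -0.001], [0.995, -0.097, 0.0], [-0.0, -0.001, -1.0]]
wrist_force: [0.5, -0.3, -2.6]
width: 0.0121
```

```bash
python3 -m pendant '[[[5,0,0,0.0015,0,0,0],[5,0,0,0.003,0,0,0],[5,0,0,0.004,0,0,0],[5,0,0,0.005,0,0,0],[5,0,0,0.0055,0,0,0],[5,0,0,0.0055,0,0,0]]]'
```

```text
time_s: 13.68
position: [0.5854, 0.0085, 0.0966]
tcp_rot: [[0.097, 0.995, -0.0], [0.995, -0.097, 0.0], [-0.0, -0.0, -1.0]]
wrist_force: [-0.4, 0.2, -2.5]
width: 0.0121
```

```bash
python3 -m pendant '[[[5,0,0,0.0005,0,0,0],[5,0,0,0.001,0,0,0],[5,0,0,0.0015,0,0,0],[5,0,0,0.0015,0,0,0],[5,0,0,0.0015,0,0,0]]]'
```

```text
time_s: 14.1
position: [0.5855, 0.0085, 0.0953]
tcp_rot: [[0.097, 0.995, 0.0], [0.995, -0.097, 0.0], [0.0, 0.0, -1.0]]
wrist_force: [0.1, 0.2, -2.1]
width: 0.0124
```

```bash
python3 -m pendant '[[[5,0,0,0.0005,0,0,0],[5,0,0,0.001,0,0,0],[5,0,0,0.001,0,0,0]]]'; python3 -m pendant '[[[5,0,0,0.0005,0,0,0],[5,0,0,0.0005,0,0,0]]]'
```

```text
time_s: 14.35
position: [0.5858, 0.0085, 0.0951]
tcp_rot: [[0.097, 0.995, 0.001], [0.995, -0.097, -0.0], [-0.0, 0.001, -1.0]]
wrist_force: [-3.5, 0.6, 4.6]
width: 0.0119
time_s: 14.52
position: [0.5858, 0.0085, 0.0951]
tcp_rot: [[0.097, 0.995, 0.001], [0.995, -0.097, -0.0], [-0.0, 0.001, -1.0]]
wrist_force: [-4.3, 0.3, 7.2]
width: 0.0125
```

```bash
python3 -m pendant '[[[5,0,0,-0.001,0,0,0],[14,0,0,-0.001,0,0,0],[17,0,0,-0.001,0,0,0],[20,0,0,-0.001,0,0,0],[30,0,0,-0.001,0,0,0],[45,0,0,-0.001,0,0,0],[60,0,0,-0.001,0,0,0],[60,0,0,-0.001,0,0,0]]]'; python3 - <<'E'
from h import *
s=telemetry.sense(); pos=s['position']; print(pos,s['tcp_rot'].round(4).tolist())
c=cams.calibration("wrist");p,d=cams.grab_frame("wrist"); a=p[140:340,170:390]; W=cloud("wrist",d,c);z=W[...,2]
for nm,r,zt in (("outertop",.055,.070),("collar",.03,.092),("stem",.03,.120)):
    m=(np.hypot(W[...,0]-.586,W[...,1]-.009)<r)&(abs(z-zt)<.006)&(d>0);P=W[m]
    if len(P)>3: print(nm,len(P),np.median(P[:,2]).round(4),cv2.minEnclosingCircle(P[:,:2].astype(np.float32)*1000))
p,d=cams.grab_frame("side"); b=p[170:260,250:340]
cv2.imwrite("pics/s11.png",np.hstack([cv2.resize(q,(400,400),interpolation=2) for q in (a,b)]))
E
```

```text
time_s: 15.18
position: [0.5855, 0.0085, 0.0947]
tcp_rot: [[0.097, 0.995, -0.0], [0.995, -0.097, 0.0], [0.0, -0.0, -1.0]]
wrist_force: [0.1, -0.1, -0.9]
width: 0.0514
[0.58550932 0.00851506 0.09469262] [[0.0969, 0.9953, -0.0001], [0.9953, -0.0969, 0.0], [0.0, -0.0001, -1.0]]
outertop 6773 0.0694 ((587.1052856445312, 9.852689743041992), 40.0863037109375)
collar 2599 0.0912 ((586.6807250976562, 9.432351112365723), 26.388280868530273)
stem 1291 0.1193 ((586.0991821289062, 9.979386329650879), 29.701101303100586)
```

View pics/s11.png

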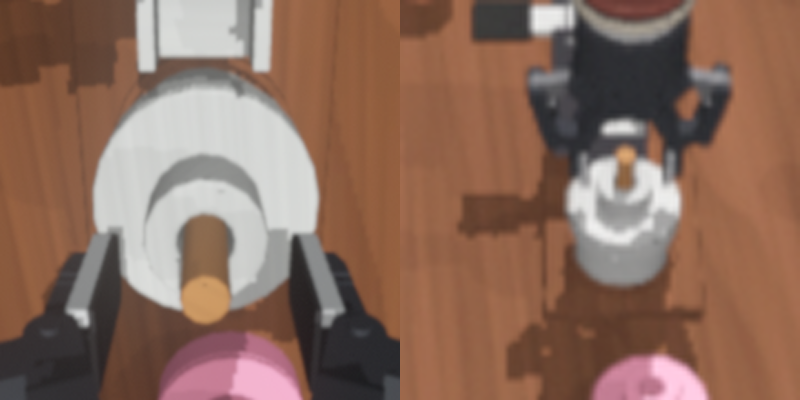

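```bash
python3 -m pendant '[[[60,0,0.0005,0.004,0,0,0],[60,0,0.0005,0.01,0,0,0],[60,0,0.0005,0.016,0,0,0],[60,0,0.0005,0.021,0,0,0],[60,0,0.0005,0.024,0,0,0],[60,0,0.0005,0.025,0,0,0],[60,0,0.0005,0.025,0,0,0],[60,0,0.0005,0.025,0,0,0]]]'; python3 - <<'E'
from h import *
c=cams.calibration("wrist");p,d=cams.grab_frame("wrist"); a=p[140:360,170:390]
p,d=cams.grab_frame("side"); b=p[170:260,250:340]
cv2.imwrite("pics/s12.png",np.hstack([cv2.resize(q,(400,400),interpolation=2) for q in (a,b)]))
E
```

```text
time_s: 15.95
position: [0.5861, 0.0085, 0.0698]
tcp_rot: [[0.097, 0.995, 0.0], [0.995, -0.097, -0.0], [-0.0, 0.0, -1.0]]
wrist_force: [-0.3, 0.3, 0.5]
width: 0.0512
```

View pics/s12.png

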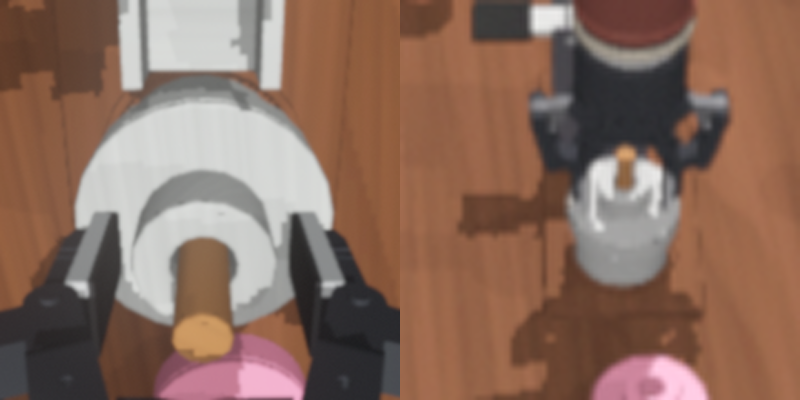

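```bash
python3 -m pendant '[[[55,0,0,0,0,0,0],[52,0,0,0,0,0,0],[50,0,0,0,0,0,0],[48,0,0,0,0,0,0],[47,0,0,0,0,0,0],[45,0,0,0,0,0,0],[40,0,0,0,0,0,0],[35,0,0,0,0,0,0],[35,0,0,0,0,0,0],[35,0,0,0,0,0,0]]]' 45
```

```text
time_s: 16.88
position: [0.5862, 0.0085, 0.0702]
tcp_rot: [[0.097, 0.995, 0.0], [0.995, -0.097, -0.0], [-0.0, 0.0, -1.0]]
wrist_force: [-2.0, 0.2, 4.9]
width: 0.0382
```

```bash
python3 -m pendant '[[[35,0,0,-0.001,0,0,0],[35,0,0,-0.002,0,0,0],[35,0,0,-0.003,0,0,0],[35,0,0,-0.005,0,0,0],[35,0,0,-0.007,0,0,0],[35,0,0,-0.008,0,0,0],[35,0,0,-0.008,0,0,0]]]'; python3 - <<'E'
from h import *
s=telemetry.sense(); pos=s['position']; print(pos,s['tcp_rot'].round(4).tolist())
c=cams.calibration("wrist");p,d=cams.grab_frame("wrist"); a=p[140:360,170:390]
p,d=cams.grab_frame("side"); b=p[170:260,250:340]
cv2.imwrite("pics/s13.png",np.hstack([cv2.resize(q,(400,400),interpolation=2) for q in (a,b)]))
E
```

```text
time_s: 17.47
position: [0.5863, 0.0084, 0.0781]
tcp_rot: [[0.097, 0.995, 0.001], [0.995, -0.097, -0.0], [-0.0, 0.001, -1.0]]
wrist_force: [0.4, 0.9, -1.0]
width: 0.0381
[0.58627798 0.0084479  0.07813538] [[0.0969, 0.9953, 0.0006], [0.9953, -0.0969, -0.0001], [-0.0, 0.0006, -1.0]]
```

View pics/s13.png

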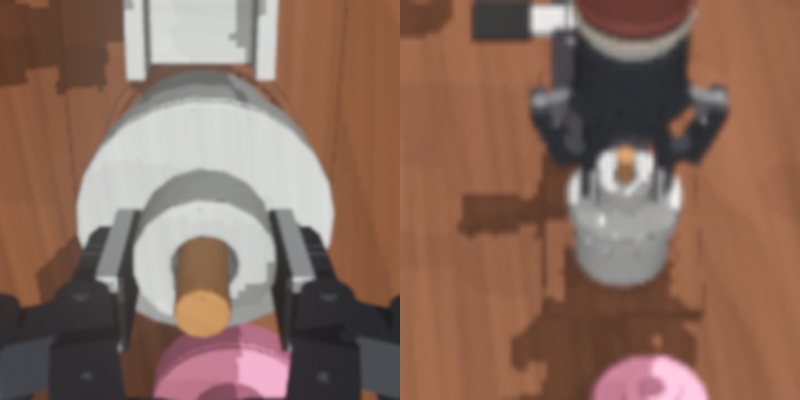

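```bash
python3 -m pendant '[[[35,0,0,-0.002,0,0,0],[35,0,0,-0.005,0,0,0],[35,0,0,-0.009,0,0,0],[35,0,0,-0.014,0,0,0],[35,0,0,-0.02,0,0,0],[35,0,0,-0.027,0,0,0],[35,0,0,-0.035,0,0,0],[35,0,0,-0.043,0,0,0],[35,0,0,-0.051,0,0,0],[35,0,0,-0.059,0,0,0],[35,0,0,-0.067,0,0,0],[35,0,0,-0.075,0,0,0],[35,0,0,-0.082,0,0,0],[35,0,0,-0.088,0,0,0],[35,0,0,-0.092,0,0,0],[35,0,0,-0.094,0,0,0],[35,0,0,-0.095,0,0,0],[35,0,0,-0.095,0,0,0]]]'; python3 - <<'E'
from h import *
s=telemetry.sense(); pos=s['position']; print(pos,s['tcp_rot'].round(4).tolist())
c=cams.calibration("wrist");p,d=cams.grab_frame("wrist"); a=p[110:410,130:430]
p,d=cams.grab_frame("side"); b=p[170:260,250:340]
W=cloud("side",d)
for nm,x,zt,r in (("flange",.586,.066,.04),("stem",.586,.120,.012)):
    m=(np.hypot(W[...,0]-x,W[...,1]-.0085)<r)&(abs(W[...,2]-zt)<.004)&(d>0);P=W[m];print(nm,len(P),P.mean(0) if len(P) else '')
cv2.imwrite("pics/s14.png",np.hstack([cv2.resize(q,(400,400),interpolation=2) for q in (a,b)]))
cv2.imwrite("pics/s14f.png",p)
E
```

```text
time_s: 19.07
position: [0.5859, 0.0085, 0.1727]
tcp_rot: [[0.097, 0.995, -0.0], [0.995, -0.097, 0.0], [0.0, -0.0, -1.0]]
wrist_force: [0.5, -0.1, -1.2]
width: 0.038
[0.58594109 0.00848093 0.17272047] [[0.0968, 0.9953, -0.0002], [0.9953, -0.0968, 0.0], [0.0, -0.0002, -1.0]]
flange 195 [0.58415926 0.00571669 0.06462164]
stem 0
```

View pics/s14.png

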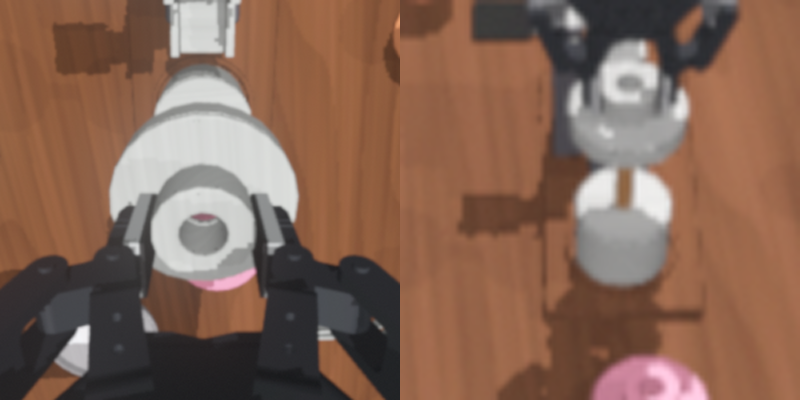

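View pics/s14f.png

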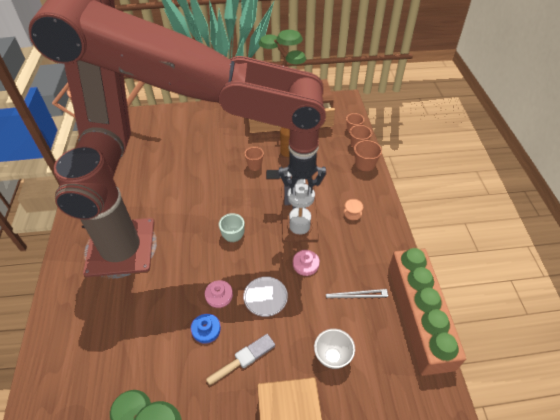

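The outer lid is held clear and the inner lid sits seated on the tin (stem upright, flange flat). A last settling pause, then the hand-in.

```bash
python3 -m pendant '[[[35,0,0,0,0,0,0],[35,0,0,0,0,0,0],[35,0,0,0,0,0,0],[35,0,0,0,0,0,0]]]' && python3 -c "
from h import *
print(abs(telemetry.sense()['qd']).max()); print(ticket.hand_in())"
```

```text
time_s: 19.5
position: [0.5859, 0.0085, 0.1726]
tcp_rot: [[0.097, 0.995, -0.0], [0.995, -0.097, 0.0], [0.0, -0.0, -1.0]]
wrist_force: [-0.2, 0.1, -1.3]
width: 0.0384
0.0022753519849165434
the job is handed in; nothing more can be done
None
```

The job is done and handed in at 19.5 s. The arm is still holding the outer lid level and still in the air above the tin.

- **Pedal and clip:** I pressed the pedal to its stop, with about 22 N at the end, and held it for about 1 s. The top camera's depth and two pictures show the clip in the tin.
- **Lids onto the tin:** I carried both lids together by the stem and lowered them until they touched at the expected height, with 5–7 N of contact force. I then let go of the stem.
- **Outer lid alone:** I gripped the outer lid by its collar and lifted it straight up. Its lower edge is at about 0.152 m, and the stem top is at about 0.120 m.

**Last checks:**
- The grip opening held steady at 38 mm and the arm is at rest.
- The inner lid's flange reads 64.6 mm in the side camera, against 66 mm expected, which is within the camera's error.
- The side camera got no reading of the stem top at the end, so its height comes from the earlier wrist camera reading. The final picture shows the stem upright below the lid.
- The saucer and the other things look unmoved in the last side picture. I did not measure them again.

One command was refused as malformed during the pedal press. It moved nothing.

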